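# Roll the rolling pin onto the pastry board's start line

### The job

The rolling pin is lying just in front of the raised back edge of the pastry board, with hardly any room behind it. Push its top with the fingertips so that it rolls across the board, and leave it at rest lying squarely over the dark inlaid start line and parallel to it, ready for the next piece of dough. Do not pick the pin up, and leave the cutter, scraper, flour dredger and mug where they are.

Things in the scene. Friction and masses are not known exactly. Their poses are not given: they have to be found in the camera images.
- pin: Loose plain wooden rolling pin without handles, a cylinder 44 mm across, 320 mm long, 0.24-0.48 kg. Origin on its axis at mid length, 40 mm above the worktop (its top is at 62 mm); y along it, x and z turn as it rolls. Slight rolling resistance: left alone it stops within a few cm. A fingertip dragging its top without slip travels twice as far as the pin. It keeps its heading as it rolls.
- line: The start line: straight dark-wood strip, 8 mm wide, 519 mm long, inlaid flush across the board's face. Origin in its middle at the level of the face (18 mm above the worktop); y along the strip, x square to it, pointing to the raised back edge, z up. Always parallel to the back edge, 127 to 202 mm in front of its inner face.
- board: Fixed light-wood pastry board on the worktop, 400 mm (x) by 520 mm (y), 18 mm thick. Origin at the centre of its underside; x points to its raised back edge, a strip 18 mm wide along the far side, its top 48 mm above the worktop, its inner face at x = +182 mm. The pin's middle starts with its surface 9 to 17 mm from that face, within 0.04 rad of parallel.
- cutter: Loose steel biscuit cutter, an open ring 72 mm across and 45 mm high, standing on the front (robot) part of the board, on the left. Origin at the centre of its underside. Leave alone.
- scraper: Loose bench scraper lying flat on the front (robot) part of the board, on the right: thin steel blade 80 by 150 mm with a round dark-wood handle 24 mm thick along its edge nearest the robot. Origin at its middle, at the level of the board's face. Leave alone.
- dredger: Loose aluminium flour dredger with a side handle, 72 mm across and 118 mm high, standing on the worktop left of the board. Origin at the centre of its underside. Leave alone.
- mug: Loose white mug, 82 mm across and 95 mm high, standing on the worktop right of the board. Origin at the centre of its underside. Leave alone.

How it is judged:
On the way:
1. the pin has rolled through about a third of a turn or more while on the board (angle between pin's own z axis and vertical above 2 rad and height (world z) of pin below 0.048 m).
At the end, for the whole second after the job is handed in: The pin lies still on the board, its middle within 8 mm of the line's centre line and within 90 mm of its mid length, parallel to the line within 0.08 rad (4.6 degrees). Cutter, scraper, dredger and mug are upright and within 20 mm of where they were (x of pin in the frame of line between -0.008 and 0.008 m and y of pin in the frame of line between -0.09 and 0.09 m and angle between the y axis of pin and the y axis of line, either way round below 0.08 rad and height (world z) of pin between 0.035 and 0.045 m and linear speed of pin below 0.01 m/s and angular speed of pin below 0.3 rad/s and distance of each of cutter, scraper, dredger, mug from where it was at the start of the episode below 0.02 m and angle between each of cutter, scraper, dredger, mug's own z axis and vertical below 0.15 rad); the robot touches nothing.
It fails at once if the fingers push the pin low down instead of on its upper part (touching it with the grasp point below 60 mm, so the tips below the pin's mid-height) (contact force between the fingers and pin above 0.5 N and height (world z) of the grasp point below 0.06 m).
It fails at once if the pin is lifted or carried (its middle more than 10 mm above where it rolls) (height (world z) of pin above 0.05 m).
It fails at once if the cutter, scraper, dredger or mug is moved by 20 mm or tipped (not (distance of cutter from where it was at the start of the episode below 0.02 m and angle between cutter's own z axis and vertical below 0.15 rad) or not (distance of scraper from where it was at the start of the episode below 0.02 m and angle between scraper's own z axis and vertical below 0.15 rad) or not (distance of dredger from where it was at the start of the episode below 0.02 m and angle between dredger's own z axis and vertical below 0.15 rad) or not (distance of mug from where it was at the start of the episode below 0.02 m and angle between mug's own z axis and vertical below 0.15 rad)).
It also fails if it takes over 72 s, if anything falls off the work surface, if the arm or the gripper's body presses on something with over 40 N, if the wrist force passes 120 N, or if a joint passes its speed limit or range.

### The arm

A 7-joint arm with a two-finger parallel gripper is mounted at the origin on the work surface. World frame = base frame: x ahead of the robot, y to its left, z up, the work surface at z = 0. Lengths are in m, angles in rad, forces in N, time in s.
With the tool pointing down it reaches from about 0.425 to 0.875 m from the base axis. Payload 9.9 kg.
Tool frame: the origin (TCP) lies between the finger pads; the fingertips stand 11 mm ahead of it and the grasp point (between the pads) lies 8 mm behind it; y points along the fingers, z is the direction in which the jaws open and shut, and the axes are right-handed (so a half turn about y gives the same grasp; the last joint's range is limited). The gripper opens to 85 mm and grips with 20 to 120 N. Pads are 22 mm wide; open, the fingers measure 114 mm over their backs; the gripper's body (76 mm by 85 mm) begins 54 mm behind the grasp point. The pads swing forward as they close: fully open they stand 13 mm farther back than shut.
Start: joints at [1.168, 0.576, 0.025, 1.437, -0.015, 1.129, -0.057], TCP at [0.212, -0.641, 0.242] pointing down, gripper open.
Joint ranges: [-2.76, 2.76], [-0.34, 2.15], [-1.52, 1.57], [0.19, 2.46], [-1.09, 4.23], [0.17, 1.99], [-2.82, 2.82]. Speed limits (rad/s): [2.22, 2.22, 3.01, 3.01, 3.14, 3.14, 3.14].

### API

Orientations are given as a rotation vector (axis times angle).
In Python, from workcell import env, optics gives the robot as it stands. The module is installed in compiled form; this text tells all that it offers.
- The arm moves only by the tool play_rows, never from a script. Its argument "steps" is one flat list of numbers, 7 for each row, row after row: the opening, from 0 (shut) to 1 (fully open), then the shift along the world's x, y, z in mm, then the turn, a rotation vector about the world's x, y, z in rad. A call has 1 to 12 rows; each row shifts and turns the pose as measured when the row begins; what a row does not reach is not made up. A row lasts 1/10 s, in which the tool goes at most 50 mm and 8.59 degrees, less where a joint would pass 70% of its speed; a pose out of reach is approached as far as the arm can. A call is refused whole if a number of a shift passes 50 or a number of a turn 0.15, either way. A call with a gripper value outside its range is refused whole. The fingers move at their own pace and stop on an object; "force" is the grip in N (left out, the last holds). Time passes only in rows, so rows that do not move let the fingers close. It gives the time, the measured TCP pose, the force and the opening at its end, in the units of the state.
- env.sense(): the state, without advancing time (a new reading comes with each control period).
- optics.get_image(name): name is "scene" or "side" or "wrist"; returns (picture, depth): 384x512x3 uint8, red, green, blue; 384x512 float32, m along the optical axis (not along the pixel's ray), 0 where there is no reading.
- optics.get_calibration(name): a dict with "fx", "fy", "cx", "cy" (pixels), "dist" ([k1, k2, p1, p2, k3] as OpenCV has them; the pictures are not rectified), "xyz" and "attitude" of the camera in the world; the wrist camera has in their place "tool_from_camera" (4x4, takes a point from camera to tool coordinates, whose origin is the TCP and whose axes are the tool frame's). Camera axes: x right, y down, z forward; pixel columns grow to the right and rows downward; lengths in m; the calibration is good to about 2 mm. A picture is of the moment at which its call begins: read the wrist's pose just before it. get_calibration takes no time and is no camera call.
- env.job_done(): hands the job in, once; it reports no verdict.
The state is a dict: "t": time; "joints": joint angles; "qvel": joint speeds; "effort": joint torques, N m; "tool_pos": TCP position; "tcp_rot": TCP orientation; "ft_force": force on the tool from outside, world axes, zero at the start; "wrist_torque": the same for the moment, N m; "width": opening from 0.0 (shut) to 1.0 (fully open).
Only numpy, scipy, OpenCV 4.12 (cv2) and the standard library are available. Lean on these libraries where they do the work, as an engineer would, in place of code of your own. Each camera call takes 0.05 s, during which the arm holds its last target.

## Working session

There is one attempt and no reset: what is moved stays moved. The work goes in short steps, Python scripts to look and compute and a tool call to move; the robot and the scene stay as the last step left them, time stands still between calls to the robot, and variables do not carry over. Pictures are saved under pics/ and viewed, and the job is handed in when it is done.

Besides the shell and the picture viewer there is one more tool, called after "Request:" as name(argument=value, ...) on one line, values as JSON. play_rows: Moves the arm, as the interface text tells. Its arguments: {"type":"object","properties":{"steps":{"type":"array","items":{"type":"number"}},"force":{"type":"number"}},"required":["steps"]}

```bash
mkdir -p pics
cat > h.py <<'E'
import numpy as np, cv2
from scipy.spatial.transform import Rotation as R
from workcell import env, optics
def cam(n, s=None):
    c=optics.get_calibration(n)
    K=np.array([[c['fx'],0,c['cx']],[0,c['fy'],c['cy']],[0,0,1.]]); d=np.array(c['dist'],float)
    if 'xyz' in c:
        a=np.array(c['attitude'],float)
        Rm=a if a.shape==(3,3) else R.from_rotvec(a).as_matrix()
        return K,d,Rm,np.array(c['xyz'])
    T=np.array(c['tool_from_camera']); Rt=R.from_rotvec(s['tcp_rot']).as_matrix()
    return K,d,Rt@T[:3,:3],Rt@T[:3,3]+np.array(s['tool_pos'])
def rays(C,px):
    K,d,Rm,o=C
    u=cv2.undistortPoints(np.asarray(px,float).reshape(-1,1,2),K,d).reshape(-1,2)
    return o,np.c_[u,np.ones(len(u))]@Rm.T
def plane(C,px,z):
    o,r=rays(C,px); return o+r*((z-o[2])/r[:,2])[:,None]
def depthpts(C,px,dep):
    o,r=rays(C,px); p=np.asarray(px).astype(int); return o+r*dep[p[:,1],p[:,0]][:,None]
def proj(C,P):
    K,d,Rm,o=C; return cv2.projectPoints((np.asarray(P,float)-o)@Rm,np.zeros(3),np.zeros(3),K,d)[0].reshape(-1,2)
E
python3 - <<'E'
from h import *
s=env.sense(); print(s)
for n in ['scene','side']:
    print(optics.get_calibration(n))
    p,d=optics.get_image(n); cv2.imwrite(f'pics/{n}0.png',p[:,:,::-1]); np.savez(f'{n}0.npz',p=p,d=d)
print(optics.get_calibration('wrist'))
E
```

```text
{'t': 0.0, 'joints': array([ 1.16825698,  0.57653273,  0.02481612,  1.43790266, -0.01499319,
        1.12900622, -0.05649746]), 'qvel': array([ 2.63974879e-04, -5.82613804e-04, -9.54372160e-05, -7.59364817e-04,
        1.08781478e-03, -6.70285686e-04, -9.99623629e-04]), 'effort': array([ 7.15818023e-04, -7.65766382e+01,  2.25050725e+00, -2.85970134e+01,
        1.52878492e-02,  1.26959587e-02,  4.88029082e-05]), 'tool_pos': array([ 0.2114078 , -0.6405814 ,  0.24144349]), 'tcp_rot': array([-0.32981354,  2.0510142 , -2.04763181]), 'ft_force': array([ 0.235772  ,  1.05041669, -0.40527378]), 'wrist_torque': array([-0.05865288, -0.02515998, -0.0016392 ]), 'width': 0.9975511477526077}
{'fx': 376.3632110075339, 'fy': 376.3632110075339, 'cx': 255.52269870500666, 'cy': 189.3876030227712, 'dist': array([-0.12625694,  0.        ,  0.        ,  0.        ,  0.        ]), 'xyz': array([ 1.25733965, -0.1294767 ,  0.92340055]), 'attitude': array([-1.9892469 , -1.57556139,  0.58970397])}
{'fx': 386.5181497109112, 'fy': 386.5181497109112, 'cx': 252.70045839862937, 'cy': 188.77637737150627, 'dist': array([-0.1145089,  0.       ,  0.       ,  0.       ,  0.       ]), 'xyz': array([0.38109804, 0.74992528, 0.74249034]), 'attitude': array([-0.36025623,  2.79534799, -1.19898015])}
{'fx': 284.7560912964276, 'fy': 284.7560912964276, 'cx': 257.5855274689075, 'cy': 195.6487158263111, 'dist': array([-0.03214797,  0.        ,  0.        ,  0.        ,  0.        ]), 'tool_from_camera': array([[-5.78552922e-04,  9.52599846e-01,  3.04225574e-01,
        -7.86393662e-02],
       [ 2.48908704e-06, -3.04225623e-01,  9.52600005e-01,
        -1.31721897e-01],
       [ 9.99999833e-01,  5.51886760e-04,  1.73639519e-04,
         1.91930612e-04],
       [ 0.00000000e+00,  0.00000000e+00,  0.00000000e+00,
         1.00000000e+00]])}
```

View pics/scene0.png

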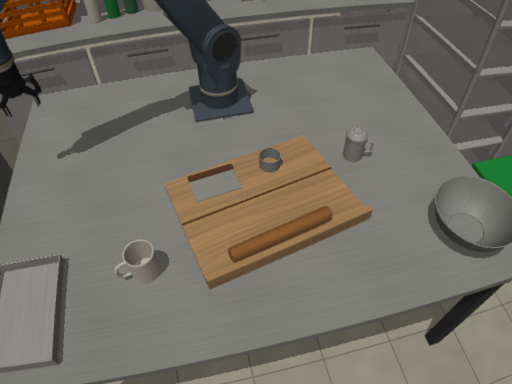

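View pics/side0.png

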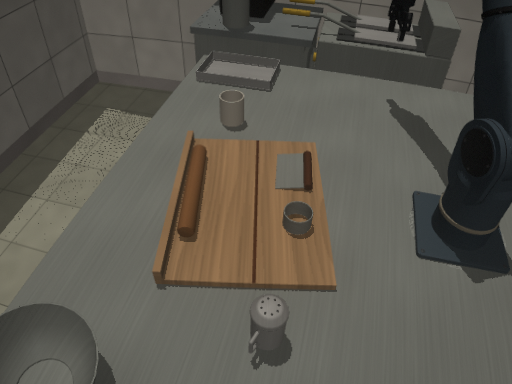

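The scene view shows the pin from (232,250) to (333,215) and the line from (188,215) to (332,170). In the side view the pin runs from (201,148) to (186,232) and the line from (257,140) to (254,283). Next I measure both.

Run:
```python
from h import *
out={}
for n in ['scene','side']:
    z=np.load(f'{n}0.npz'); p=z['p']; C=cam(n)
    hsv=cv2.cvtColor(p,cv2.COLOR_RGB2HSV)
    for q in ([(285,232),(220,205),(250,190)] if n=='scene' else [(192,190),(257,200),(230,200),(256,250)]): print(n,q,hsv[q[1],q[0]],z['d'][q[1],q[0]])
    hh=hsv.astype(int)
    print(hh[150:260:4,270].tolist() if n=='scene' else hh[200,170:310:4].tolist())
    big=cv2.resize(p[130:290,150:390] if n=='scene' else p[120:300,140:350],None,fx=3.3,fy=3.3,interpolation=cv2.INTER_CUBIC)
    cv2.imwrite(f'pics/{n}_big.png',big[:,:,::-1])
```

```text
scene (285, 232) [ 14 166 134] 1.0357225
scene (220, 205) [ 16 116 158] 1.1470366
scene (250, 190) [ 16 120 145] 1.177459
[[26, 20, 91], [23, 23, 90], [16, 118, 147], [16, 80, 131], [20, 25, 91], [23, 24, 86], [16, 119, 157], [16, 118, 162], [16, 119, 148], [16, 120, 144], [13, 151, 91], [16, 119, 152], [16, 121, 145], [16, 118, 154], [16, 118, 154], [16, 119, 156], [16, 118, 158], [16, 118, 155], [16, 122, 149], [16, 121, 143], [15, 156, 111], [15, 162, 135], [14, 161, 138], [14, 162, 112], [14, 143, 75], [16, 118, 156], [15, 120, 140], [15, 121, 95]]
side (192, 190) [ 13 146 108] 0.9820786
side (257, 200) [ 14 134  95] 1.0217932
side (230, 200) [ 15 117 137] 1.0184374
side (256, 250) [ 14 126 111] 0.90409106
[[15, 113, 133], [15, 116, 134], [14, 104, 54], [14, 129, 95], [13, 147, 109], [14, 146, 108], [14, 148, 93], [15, 142, 63], [15, 120, 113], [15, 118, 132], [15, 118, 127], [16, 119, 129], [16, 119, 129], [15, 119, 129], [15, 118, 140], [15, 117, 137], [15, 120, 132], [15, 119, 129], [15, 119, 135], [15, 119, 124], [15, 117, 135], [14, 126, 113], [15, 120, 130], [15, 118, 125], [15, 118, 130], [15, 118, 138], [15, 119, 144], [15, 118, 140], [15, 117, 144], [15, 116, 136], [15, 118, 132], [15, 114, 123], [15, 116, 134], [16, 116, 132], [15, 115, 126]]
```

View pics/scene_big.png

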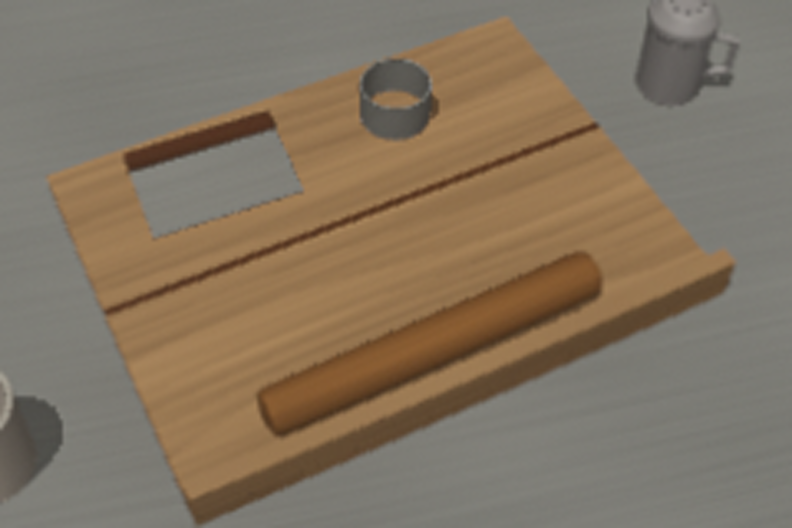

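View pics/side_big.png

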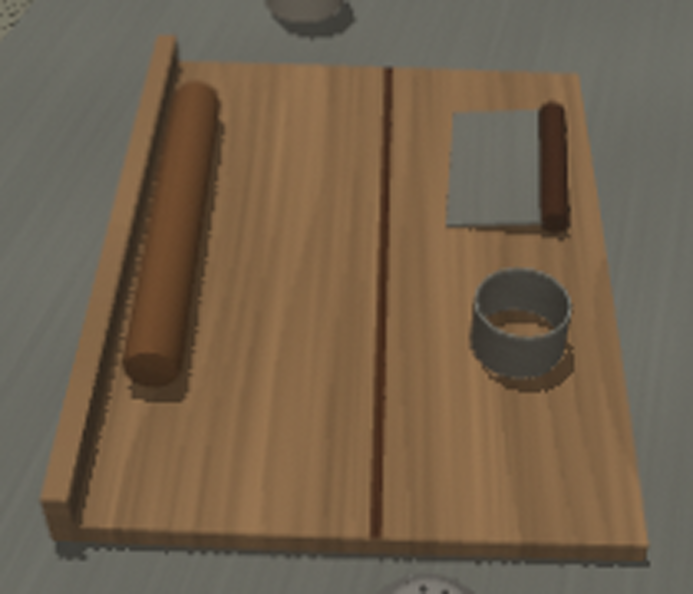

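```bash
cat > meas.py <<'E'
from h import *
from scipy.optimize import least_squares
def linefit(n,p,ends):
    # per-column/row darkest offset near approx line, subpixel
    C=cam(n); g=cv2.cvtColor(p,cv2.COLOR_RGB2GRAY).astype(float)
    a,b=np.array(ends,float); L=np.linalg.norm(b-a); t=(b-a)/L; nn=np.array([-t[1],t[0]])
    off=np.arange(-6,6.01,.25); P=[]
    for s in np.arange(6,L-6,1.):
        q=(a+s*t+off[:,None]*nn).astype(np.float32)
        v=cv2.remap(g.astype(np.float32),q[:,0].reshape(-1,1),q[:,1].reshape(-1,1),cv2.INTER_LINEAR).ravel()
        w=np.clip(np.median(v)-8-v,0,None)
        if w.sum()>10: P.append(a+s*t+nn*(w@off/w.sum()))
    P=np.array(P); W=plane(C,P,0.018)
    for _ in range(3):
        vx,vy,x0,y0=cv2.fitLine(W[:,:2].astype(np.float32),cv2.DIST_HUBER,0,1e-4,1e-4).ravel()
        r=(W[:,:2]-[x0,y0])@[-vy,vx]; W=W[abs(r)<max(.002,2*r.std())]
    return W,np.array([x0,y0]),np.array([vx,vy]),r.std()
def pinmask(p,roi,smin=135):
    h=cv2.cvtColor(p,cv2.COLOR_RGB2HSV); m=((h[:,:,1]>smin)&(h[:,:,2]>50)&(h[:,:,0]<18)).astype(np.uint8)
    mm=np.zeros_like(m); x0,y0,x1,y1=roi; mm[y0:y1,x0:x1]=m[y0:y1,x0:x1]
    mm=cv2.morphologyEx(mm,cv2.MORPH_OPEN,np.ones((3,3),np.uint8))
    k,l,st,_=cv2.connectedComponentsWithStats(mm); i=1+st[1:,4].argmax(); return (l==i).astype(np.uint8),st[i]
def pinpts(C,p,d,roi,smin=135):
    m,st=pinmask(p,roi,smin); m=cv2.erode(m,np.ones((3,3),np.uint8))
    yx=np.argwhere(m>0); px=yx[:,::-1]; px=px[d[px[:,1],px[:,0]]>0]
    return depthpts(C,px,d),st
def cyl(P,r=.022,fixr=True):
    P=P[(P[:,2]>.03)&(P[:,2]<.07)]
    x0=np.median(P,0)
    vx,vy,_,_=cv2.fitLine(P[:,:2].astype(np.float32),cv2.DIST_L2,0,.01,.01).ravel()
    if vy<0: vx=-vx;vy=-vy
    def f(q):
        o=np.array([q[0],x0[1],q[1]]); a=np.array([q[2],1,q[3]]); a/=np.linalg.norm(a)
        v=P-o; return np.linalg.norm(v-np.outer(v@a,a),axis=1)-(r if fixr else q[4])
    q=least_squares(f,[x0[0],.04,vx/vy,0]+([] if fixr else [r]),loss='soft_l1',f_scale=.001)
    a=np.array([q.x[2],1,q.x[3]]); a/=np.linalg.norm(a); o=np.array([q.x[0],x0[1],q.x[1]])
    s=(P-o)@a; lo,hi=np.percentile(s,[.3,99.7]); mid=o+a*(lo+hi)/2
    return mid,a,hi-lo,np.std(q.fun),q.x
E
python3 - <<'E'
from meas import *
allP=[]
for n,ends,roi in [('scene',[(182,224),(331,168)],(210,190,350,265)),('side',[(257.5,141),(254,283)],(172,140,215,245))]:
    z=np.load(f'{n}0.npz'); p=z['p']; d=z['d']; C=cam(n)
    W,c,v,s=linefit(n,p,ends); print(n,'line pts',len(W),'c',c,'heading',np.arctan2(v[1],v[0]),'rms',s, 'ext',W[0],W[-1])
    P,st=pinpts(C,p,d,roi); print(' mask',st,'n',len(P),'zmax',np.percentile(P[:,2],[1,50,99]))
    for fr in (True,False):
        print('  ',[np.round(x,4) for x in cyl(P,fixr=fr)])
    # board face height from depth
    q=[(220,212),(300,200)] if n=='scene' else [(225,170),(225,250),(240,200)]
    print('  board',depthpts(C,q,d).round(4).tolist())
    allP.append(P)
print([np.round(x,4) for x in cyl(np.vstack(allP))])
E
```

```text
scene line pts 148 c [0.53527075 0.03207164] heading -1.3477918 rms 0.0002623693219942835 ext [ 0.58608928 -0.19214504  0.018     ] [0.48072961 0.27327606 0.018     ]
 mask [ 228  207  104   55 1696] n 1377 zmax [0.04312108 0.05801189 0.06400417]
   [array([0.7016, 0.0588, 0.0393]), array([-0.2399,  0.9708,  0.0017]), np.float64(0.3088), np.float64(0.0017), array([ 0.7036,  0.0393, -0.2471,  0.0017])]
   [array([0.7021, 0.0589, 0.0403]), array([-0.2397,  0.9708,  0.0015]), np.float64(0.3088), np.float64(0.0017), array([ 0.7042,  0.0403, -0.2469,  0.0016,  0.021 ])]
  board [[0.5715, -0.0925, 0.0172], [0.5832, 0.155, 0.0166]]
side line pts 131 c [0.52799016 0.0804572 ] heading -1.348657 rms 0.00014684061378078384 ext [ 0.58496876 -0.17175207  0.018     ] [0.48202955 0.28328705 0.018     ]
 mask [ 178  145   28   91 1332] n 1090 zmax [0.04032789 0.05823423 0.06305415]
   [array([0.702 , 0.0738, 0.0384]), array([-0.2387,  0.9711, -0.0025]), np.float64(0.3021), np.float64(0.0021), array([ 0.6937,  0.0383, -0.2458, -0.0026])]
   [array([0.7011, 0.0736, 0.042 ]), array([-0.2397,  0.9709, -0.0018]), np.float64(0.3021), np.float64(0.002), array([ 0.6927,  0.0419, -0.2469, -0.0019,  0.0187])]
  board [[0.6484, -0.0438, 0.0169], [0.5642, 0.2294, 0.0188], [0.5752, 0.0594, 0.0154]]
[array([0.7021, 0.0646, 0.0384]), array([-0.231 ,  0.973 , -0.0027]), np.float64(0.319), np.float64(0.0021), array([ 0.6992,  0.0384, -0.2374, -0.0028])]
```

Within each camera the pin-to-line distance agrees at 168 mm, though the absolute positions differ by about 3.6 mm between views. I'll roll using the relative distance. Next I check the tool axes and where the board and cutter are.

Run:
```python
from h import *
s=env.sense(); Rt=R.from_rotvec(s['tcp_rot']).as_matrix(); print(Rt.round(3)); 
n=np.array([.9752,.2212,0]); l=np.array([-.2212,.9752,0])
# target: tool y down, z along -n or +n ; or z along l
for nm,zd in [('z=+n',n),('z=-n',-n),('z=+l',l),('z=-l',-l)]:
    y=np.array([0,0,-1.]); x=np.cross(y,zd); T=np.c_[x,y,zd]; print(nm,(R.from_matrix(T)*R.from_matrix(Rt).inv()).as_rotvec().round(3))
C=cam('scene'); c0=np.array([.535,.032])
for nm,z,px in [('cutter top',.063,[(270,156),(260,155),(280,156)]),('scraper handle',.035,[(189,179),(232,167)]),('blade far',.02,[(197,202),(240,188)]),('mug top',.095,[(139,250)]),('dred top',.118,[(357,133)]),('board front corners',.018,[(165,184),(304,142)]),('line ends',.018,[(182,224.5),(332,168)])]:
    W=plane(C,px,z); print(nm,W[:,:2].round(3).tolist(),'line frame',((W[:,:2]-c0)@np.c_[n[:2],l[:2]]).round(3).tolist())
```

```text
[[-0.95  -0.001  0.313]
 [-0.313  0.001 -0.95 ]
 [ 0.    -1.    -0.001]]
z=+n [-1.000e-03 -1.000e-03  1.475e+00]
z=-n [-1.000e-03  1.000e-03 -1.667e+00]
z=+l [ 1.000e-03 -2.000e-03  3.046e+00]
z=-l [-0.001 -0.    -0.096]
cutter top [[0.421, 0.1], [0.409, 0.07], [0.429, 0.132]] line frame [[-0.096, 0.092], [-0.115, 0.065], [-0.082, 0.121]]
scraper handle [[0.433, -0.168], [0.414, -0.025]] line frame [[-0.144, -0.172], [-0.131, -0.029]]
blade far [[0.519, -0.155], [0.495, -0.015]] line frame [[-0.057, -0.179], [-0.049, -0.037]]
mug top [[0.703, -0.321]] line frame [[0.086, -0.381]]
dred top [[0.438, 0.386]] line frame [[-0.017, 0.367]]
board front corners [[0.42, -0.247], [0.337, 0.247]] line frame [[-0.174, -0.247], [-0.145, 0.253]]
line ends [[0.591, -0.21], [0.48, 0.298]] line frame [[0.002, -0.248], [0.005, 0.272]]
```

Request:
play_rows(steps=[1,33,47,0,0,0,-0.096,1,33,47,0,0,0,0,1,33,47,0,0,0,0,1,33,47,0,0,0,0,1,33,47,0,0,0,0,1,33,47,0,0,0,0,1,33,47,0,0,0,0,1,33,47,0,0,0,0,1,33,47,0,0,0,0,1,33,47,0,0,0,0,1,33,47,0,0,0,0,1,33,47,0,0,0,0])

```text
t: 1.3
tool_pos: [0.5509, -0.1439, 0.238]
tcp_rot: [-0.225, 2.12, -2.114]
ft_force: [-0.1, 0.0, -0.2]
width: 1.0
```

Request:
play_rows(steps=[1,32,42,0,0,0,0,1,32,42,0,0,0,0,1,30,40,-20,0,0,0,1,30,40,-20,0,0,0,1,20,25,-20,0,0,0,1,0,0,0,0,0,0,1,0,0,0,0,0,0])

```text
t: 2.0
tool_pos: [0.6883, 0.0468, 0.1769]
tcp_rot: [-0.238, 2.119, -2.105]
ft_force: [-0.5, -0.1, 0.8]
width: 0.998
```

```bash
cat > look.py <<'E'
import sys
from meas import *
tag=sys.argv[1]
n=np.array([.9752,.2212]); l=np.array([-.2212,.9752])
s=env.sense(); print('t',s['t'],'tcp',s['tool_pos'].round(4),'rot',s['tcp_rot'].round(3),'f',s['ft_force'].round(2))
tl=np.array(s['tool_pos'])[:2]; Rt=R.from_rotvec(s['tcp_rot']).as_matrix(); print('tool z dir',Rt[:,2].round(3),'y',Rt[:,1].round(3))
REF={'scene':np.array([.53527,.03207]),'side':np.array([.52799,.08046])}
for nm,roi in [('scene',(175,150,350,265)),('side',(172,135,300,275))]:
    p,d=optics.get_image(nm); cv2.imwrite(f'pics/{nm}_{tag}.png',p[:,:,::-1]); np.savez('last_'+nm,p=p,d=d)
    try:
        P,st=pinpts(cam(nm),p,d,roi); mid,a,L,rms,q=cyl(P)
        print(nm,'mid',mid.round(4),'L',L.round(3),'ang vs line',round(float(np.arctan2(a[1],a[0])-(np.pi/2+.2228)),4),'dist to line',round(float((mid[:2]-REF[nm])@n),4),'lat',round(float((mid[:2]-REF['scene'])@l),4),'tcp ahead of axis (n)',round(float((tl-mid[:2])@n),4),'mask',st, 'rms',rms.round(4))
    except Exception as e: print(nm,'ERR',e)
E
python3 look.py a
```

```text
t 2.0 tcp [0.6883 0.0468 0.1769] rot [-0.238  2.119 -2.105] f [-0.55 -0.05  0.78]
tool z dir [ 0.213 -0.977 -0.008] y [-0.01   0.006 -1.   ]
scene mid [0.7018 0.0585 0.0392] L 0.309 ang vs line 0.0196 dist to line 0.1682 lat -0.011 tcp ahead of axis (n) -0.0157 mask [ 228  206  104   56 1698] rms 0.0016
side mid [0.7019 0.0754 0.0385] L 0.298 ang vs line 0.0195 dist to line 0.1684 lat 0.0054 tcp ahead of axis (n) -0.0195 mask [ 178  146   28   90 1252] rms 0.0021
```

View pics/scene_a.png

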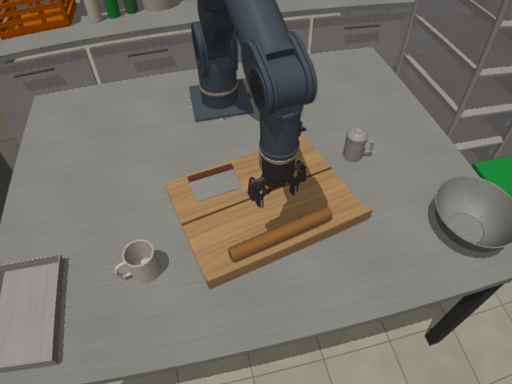

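View pics/side_a.png

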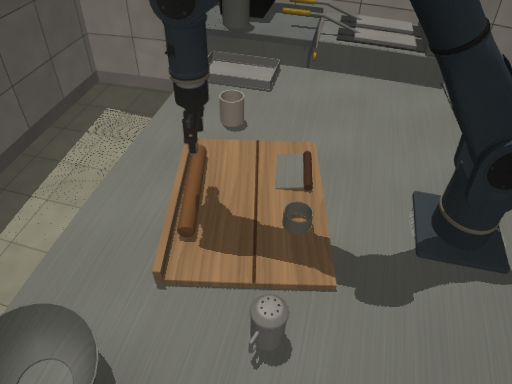

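Request:
play_rows(steps=[1,21,21,-10,-0.007,-0.009,0,1,5,5,-30,0,0,0,1,0,0,-30,0,0,0,1,0,0,-20,0,0,0,1,0,0,0,0,0,0,1,0,0,0,0,0,0])

```text
t: 2.7
tool_pos: [0.7158, 0.062, 0.0927]
tcp_rot: [-0.205, 2.106, -2.118]
ft_force: [-0.2, -0.4, 0.0]
width: 1.002
```

```bash
python3 look.py b
python3 - <<'E'
import cv2
for n,(x0,y0,x1,y1) in {'scene':(210,150,350,260),'side':(150,90,290,250)}.items():
    p=cv2.imread(f'pics/{n}_b.png')[y0:y1,x0:x1]; cv2.imwrite(f'pics/{n}_b2.png',cv2.resize(p,None,fx=3.7,fy=3.7,interpolation=cv2.INTER_CUBIC))
E
```

```text
t 2.7 tcp [0.7158 0.062  0.0927] rot [-0.205  2.106 -2.118] f [-0.19 -0.36  0.02]
tool z dir [ 0.2   -0.98   0.007] y [ 0.009 -0.005 -1.   ]
scene mid [0.7017 0.0582 0.0392] L 0.308 ang vs line 0.0172 dist to line 0.1681 lat -0.0114 tcp ahead of axis (n) 0.0146 mask [ 228  207  104   55 1607] rms 0.0016
side mid [0.7195 0.0022 0.0387] L 0.161 ang vs line 0.0187 dist to line 0.1694 lat -0.0699 tcp ahead of axis (n) 0.0096 mask [188 145  18  42 431] rms 0.0013
```

View pics/scene_b2.png

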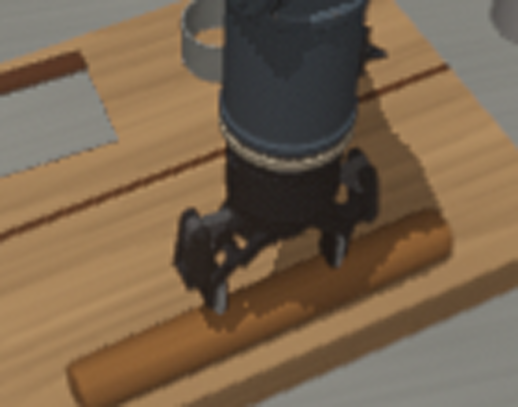

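View pics/side_b2.png

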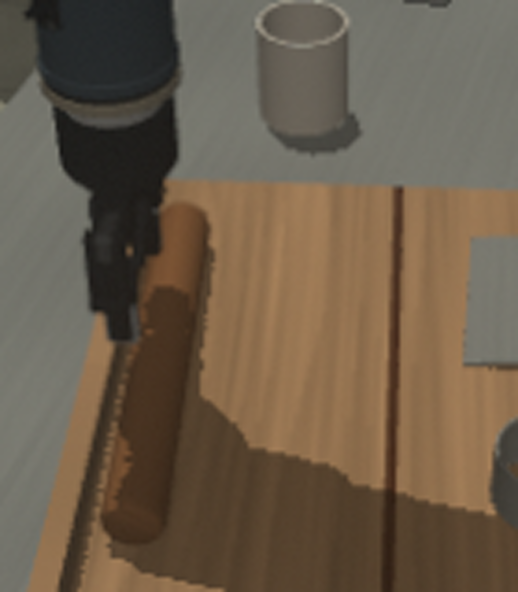

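Request:
play_rows(steps=[1,-4,-1,-12,0,0,0,1,0,0,-8,0,0,0,1,0,0,0,0,0,0,1,0,0,0,0,0,0])

```text
t: 3.2
tool_pos: [0.713, 0.0607, 0.0747]
tcp_rot: [-0.198, 2.104, -2.116]
ft_force: [0.4, 0.2, 0.7]
width: 0.999
```

Run:
```python
from h import *
for i in range(4):
    s=env.sense(); Rt=R.from_rotvec(s['tcp_rot']).as_matrix(); print(s['t'],s['tool_pos'].round(4),Rt[:,2].round(4),Rt[:,1].round(4),s['ft_force'].round(2))
    optics.get_image('wrist')
```

```text
3.2 [0.713  0.0607 0.0747] [ 0.1994 -0.9799  0.007 ] [ 0.0141 -0.0043 -0.9999] [0.41 0.17 0.66]
3.25 [0.7129 0.0607 0.0747] [ 0.1994 -0.9799  0.0069] [ 0.014  -0.0042 -0.9999] [0.46 0.09 0.45]
3.3 [0.713  0.0608 0.0748] [ 0.1994 -0.9799  0.0069] [ 0.0142 -0.0042 -0.9999] [ 0.42 -0.14  0.24]
3.35 [0.7131 0.0608 0.0749] [ 0.1994 -0.9799  0.0069] [ 0.0144 -0.0041 -0.9999] [-0.4  -0.37 -0.39]
```

Request:
play_rows(steps=[1,0,0,-6,0.004,0.014,0.03,1,0,0,0,0,0,0,1,0,0,-3,0,0,0,1,0,0,0,0,0,0])

```text
t: 3.8
tool_pos: [0.7134, 0.0608, 0.0653]
tcp_rot: [-0.247, 2.098, -2.097]
ft_force: [0.7, 0.1, -0.7]
width: 1.0
```

```bash
cat > st.py <<'E'
from h import *
s=env.sense(); Rt=R.from_rotvec(s['tcp_rot']).as_matrix(); print(s['t'],s['tool_pos'].round(4),Rt[:,2].round(4),Rt[:,1].round(4),s['ft_force'].round(2))
E
python3 st.py
```

```text
3.8 [0.7134 0.0608 0.0653] [ 2.317e-01 -9.728e-01 -6.000e-04] [-4.e-04  6.e-04 -1.e+00] [ 0.67  0.06 -0.73]
```

Request:
play_rows(steps=[1,-4,-1,-2,0,0,0,1,0,0,0,0,0,0,1,0,0,-2,0,0,0,1,0,0,0,0,0,0])

```text
t: 4.2
tool_pos: [0.7088, 0.0598, 0.0609]
tcp_rot: [-0.247, 2.098, -2.097]
ft_force: [0.0, 0.1, -1.1]
width: 0.999
```

Request:
play_rows(steps=[1,0,0,-1.5,0,0,0,1,0,0,0,0,0,0])

```text
t: 4.4
tool_pos: [0.7096, 0.0599, 0.0602]
tcp_rot: [-0.245, 2.098, -2.096]
ft_force: [-0.2, -0.3, 0.3]
width: 1.001
```

Request:
play_rows(steps=[1,0,0,-1.5,0,0,0,1,0,0,0,0,0,0])

```text
t: 4.6
tool_pos: [0.7111, 0.0603, 0.0603]
tcp_rot: [-0.241, 2.096, -2.095]
ft_force: [1.2, -1.6, 1.1]
width: 0.999
```

```bash
python3 look.py c
```

```text
t 4.6 tcp [0.7111 0.0603 0.0603] rot [-0.241  2.096 -2.095] f [ 1.22 -1.58  1.13]
tool z dir [ 0.232 -0.973 -0.   ] y [ 0.005  0.001 -1.   ]
scene mid [0.7025 0.0591 0.0393] L 0.309 ang vs line 0.0187 dist to line 0.169 lat -0.0106 tcp ahead of axis (n) 0.0086 mask [ 228  207  104   55 1529] rms 0.0016
side mid [0.6785 0.1812 0.0371] L 0.082 ang vs line -0.1011 dist to line 0.1691 lat 0.1137 tcp ahead of axis (n) 0.005 mask [178 202  16  34 293] rms 0.003
```

Request:
play_rows(steps=[1,-4,-1,-2,0,0,0,1,-4,-1,-2,0,0,0,1,-4,-1,-2,0,0,0,1,-4,-1,-2,0,0,0])

```text
t: 5.1
tool_pos: [0.7018, 0.058, 0.0598]
tcp_rot: [-0.222, 2.09, -2.086]
ft_force: [0.2, 0.4, 13.3]
width: 1.0
```

```bash
python3 look.py d
```

```text
t 5.1 tcp [0.7018 0.058  0.0598] rot [-0.222  2.09  -2.086] f [ 0.17  0.44 13.31]
tool z dir [ 0.232 -0.973  0.001] y [ 0.022  0.005 -1.   ]
scene mid [0.6981 0.0577 0.0393] L 0.308 ang vs line 0.0179 dist to line 0.1644 lat -0.011 tcp ahead of axis (n) 0.0037 mask [ 228  206  104   55 1586] rms 0.0016
side mid [0.6751 0.1686 0.038 ] L 0.105 ang vs line -0.0109 dist to line 0.163 lat 0.1022 tcp ahead of axis (n) 0.0015 mask [180 194  19  42 491] rms 0.0028
```

Request:
play_rows(steps=[1,-6,-1.3,-1,0,0.01,0,1,-6,-1.3,-1,0,0.008,0,1,-6,-1.3,-1,0,0.006,0,1,-6,-1.3,-1,0,0.005,0])

```text
t: 5.6
tool_pos: [0.6805, 0.0527, 0.0598]
tcp_rot: [-0.245, 2.102, -2.092]
ft_force: [0.2, 0.4, 6.6]
width: 0.998
```

```bash
python3 look.py e
```

```text
t 5.6 tcp [0.6805 0.0527 0.0598] rot [-0.245  2.102 -2.092] f [0.16 0.36 6.57]
tool z dir [ 0.232 -0.973 -0.005] y [ 0.001  0.005 -1.   ]
scene mid [0.6874 0.0551 0.0393] L 0.309 ang vs line 0.0196 dist to line 0.1534 lat -0.0112 tcp ahead of axis (n) -0.0072 mask [ 226  203  103   54 1621] rms 0.0017
side mid [0.6668 0.1524 0.0385] L 0.134 ang vs line -0.0168 dist to line 0.1512 lat 0.0883 tcp ahead of axis (n) -0.0086 mask [184 186  21  51 670] rms 0.0028
```

Request:
play_rows(steps=[1,0,0,8,-0.005,0,0,1,17,3.9,3,0,0,0,1,0,0,0,0,0,0,1,0,0,-8,0,0,0,1,0,0,-2,0,0,0,1,0,0,0,0,0,0])

```text
t: 6.3
tool_pos: [0.6946, 0.056, 0.0599]
tcp_rot: [-0.251, 2.098, -2.101]
ft_force: [-0.5, -0.0, 6.4]
width: 1.001
```

```bash
python3 look.py f
```

```text
t 6.3 tcp [0.6946 0.056  0.0599] rot [-0.251  2.098 -2.101] f [-0.5  -0.03  6.35]
tool z dir [ 0.232 -0.973  0.001] y [-0.004 -0.002 -1.   ]
scene mid [0.6866 0.0543 0.0394] L 0.308 ang vs line 0.0191 dist to line 0.1525 lat -0.0118 tcp ahead of axis (n) 0.0081 mask [ 226  203  103   54 1522] rms 0.0016
side mid [0.6646 0.1625 0.0381] L 0.112 ang vs line -0.0442 dist to line 0.1513 lat 0.0986 tcp ahead of axis (n) 0.0057 mask [184 193  21  44 552] rms 0.0032
```

Request:
play_rows(steps=[1,-7,-1.6,-1,0,0,0,1,-7,-1.6,-1,0,0.002,0,1,-7,-1.6,-1,0,0.002,0,1,-7,-1.6,-1,0,0.002,0,1,-7,-1.6,-1,0,0.002,0,1,0,0,8,0,0,0,1,18,4.1,3,0,0,0,1,0,0,0,0,0,0,1,0,0,-8,0,0,0,1,0,0,-2,0,0,0,1,0,0,0,0,0,0])

```text
t: 7.5
tool_pos: [0.6759, 0.0509, 0.0604]
tcp_rot: [-0.253, 2.101, -2.101]
ft_force: [-0.6, -0.1, -0.3]
width: 1.003
```

```bash
python3 look.py g
```

```text
t 7.5 tcp [0.6759 0.0509 0.0604] rot [-0.253  2.101 -2.101] f [-0.62 -0.13 -0.27]
tool z dir [ 0.231 -0.973 -0.   ] y [-0.007 -0.001 -1.   ]
scene mid [0.6626 0.0491 0.0394] L 0.309 ang vs line 0.0184 dist to line 0.128 lat -0.0116 tcp ahead of axis (n) 0.0134 mask [ 222  197  103   53 1456] rms 0.0017
side mid [0.6629 0.0649 0.0385] L 0.302 ang vs line 0.0196 dist to line 0.1281 lat 0.0038 tcp ahead of axis (n) 0.0096 mask [ 195  147   25   90 1038] rms 0.0039
```

Request:
play_rows(steps=[1,-4,-1,-2,0,-0.003,0,1,-7,-1.6,-1.2,0,0,0,1,-7,-1.6,-1,0,0.002,0,1,-7,-1.6,-1,0,0.002,0,1,-7,-1.6,-1,0,0.002,0,1,-7,-1.6,-1,0,0.002,0,1,0,0,8,0,0,0,1,15,3.4,3,0,0,0,1,0,0,0,0,0,0,1,0,0,-8,0,0,0,1,0,0,-2,0,0,0,1,0,0,0,0,0,0])

```text
t: 8.8
tool_pos: [0.654, 0.0449, 0.0613]
tcp_rot: [-0.241, 2.097, -2.097]
ft_force: [-0.3, -0.2, -0.9]
width: 0.997
```

```bash
python3 look.py h
```

```text
t 8.8 tcp [0.654  0.0449 0.0613] rot [-0.241  2.097 -2.097] f [-0.28 -0.18 -0.88]
tool z dir [ 0.23  -0.973  0.   ] y [ 0.003  0.    -1.   ]
scene mid [0.6401 0.0438 0.0396] L 0.309 ang vs line 0.0183 dist to line 0.1048 lat -0.0118 tcp ahead of axis (n) 0.0138 mask [ 219  192  101   52 1441] rms 0.0017
side mid [0.6399 0.0615 0.0386] L 0.297 ang vs line 0.0231 dist to line 0.1049 lat 0.0056 tcp ahead of axis (n) 0.0101 mask [ 204  148   24   90 1106] rms 0.0037
```

Request:
play_rows(steps=[1,-5,-1.1,-2,0,0,0,1,-7,-1.6,-1.4,0,0,0,1,-7,-1.6,-1,0,0.002,0,1,-7,-1.6,-1,0,0.002,0,1,-7,-1.6,-1,0,0.002,0,1,-7,-1.6,-1,0,0.002,0,1,0,0,8,0,0,0,1,14,3.2,3,0,0,0,1,0,0,0,0,0,0,1,0,0,-8,0,0,0,1,0,0,-2,0,0,0,1,0,0,0,0,0,0])

```text
t: 10.1
tool_pos: [0.629, 0.0384, 0.0612]
tcp_rot: [-0.235, 2.096, -2.094]
ft_force: [-0.5, -0.1, -0.7]
width: 0.999
```

```bash
python3 look.py i
```

```text
t 10.1 tcp [0.629  0.0384 0.0612] rot [-0.235  2.096 -2.094] f [-0.49 -0.12 -0.67]
tool z dir [ 0.229 -0.973  0.   ] y [ 0.008  0.002 -1.   ]
scene mid [0.617  0.0377 0.0397] L 0.308 ang vs line 0.0199 dist to line 0.081 lat -0.0126 tcp ahead of axis (n) 0.0118 mask [ 216  186  100   51 1420] rms 0.0017
side mid [0.6162 0.0603 0.0388] L 0.289 ang vs line 0.0253 dist to line 0.0815 lat 0.0096 tcp ahead of axis (n) 0.0076 mask [ 214  149   22   89 1061] rms 0.0038
```

Request:
play_rows(steps=[1,-4,-0.9,-2,0,0.005,0,1,-7,-1.6,-1.4,0,0.002,0,1,-7,-1.6,-1,0,0.002,0,1,-7,-1.6,-1,0,0.002,0,1,-7,-1.6,-1,0,0.002,0,1,-7,-1.6,-1,0,0.002,0,1,0,0,8,0,0,0,1,14,3.2,3,0,0,0,1,0,0,0,0,0,0,1,0,0,-8,0,0,0,1,0,0,-2,0,0,0,1,0,0,0,0,0,0])

```text
t: 11.4
tool_pos: [0.6063, 0.0324, 0.0611]
tcp_rot: [-0.239, 2.099, -2.094]
ft_force: [0.2, -0.3, -0.8]
width: 1.0
```

```bash
python3 look.py j
```

```text
t 11.4 tcp [0.6063 0.0324 0.0611] rot [-0.239  2.099 -2.094] f [ 0.24 -0.27 -0.78]
tool z dir [ 0.229 -0.973 -0.002] y [ 0.004  0.003 -1.   ]
scene mid [0.5944 0.0327 0.0396] L 0.308 ang vs line 0.0182 dist to line 0.0578 lat -0.0125 tcp ahead of axis (n) 0.0115 mask [ 213  181   99   50 1408] rms 0.0018
side mid [0.594  0.0534 0.039 ] L 0.292 ang vs line 0.0271 dist to line 0.0584 lat 0.0078 tcp ahead of axis (n) 0.0074 mask [ 224  150   20   88 1011] rms 0.0039
```

Request:
play_rows(steps=[1,-4,-0.9,-2,0,0.003,0,1,-7,-1.6,-1.4,0,0.002,0,1,-7,-1.6,-1,0,0.002,0,1,-7,-1.6,-1,0,0.002,0,1,-7,-1.6,-1,0,0.002,0,1,-7,-1.6,-1,0,0.002,0,1,0,0,8,0,0,0,1,14,3.2,3,0,0,0,1,0,0,0,0,0,0,1,0,0,-8,0,0,0,1,0,0,-2,0,0,0,1,0,0,0,0,0,0])

```text
t: 12.7
tool_pos: [0.5839, 0.0265, 0.0611]
tcp_rot: [-0.239, 2.1, -2.093]
ft_force: [0.3, -0.5, 0.2]
width: 0.994
```

```bash
python3 look.py k
```

```text
t 12.7 tcp [0.5839 0.0265 0.0611] rot [-0.239  2.1   -2.093] f [ 0.32 -0.48  0.2 ]
tool z dir [ 0.23  -0.973 -0.003] y [ 0.005  0.004 -1.   ]
scene mid [0.5721 0.0269 0.0396] L 0.308 ang vs line 0.0175 dist to line 0.0348 lat -0.0132 tcp ahead of axis (n) 0.0114 mask [ 210  176   98   50 1386] rms 0.0017
side mid [0.5714 0.0501 0.0393] L 0.288 ang vs line 0.0282 dist to line 0.0356 lat 0.0096 tcp ahead of axis (n) 0.007 mask [234 151  18  87 950] rms 0.0039
```

Request:
play_rows(steps=[1,-4,-0.9,-2,-0.003,0.004,0,1,-7,-1.6,-1.4,0,0.002,0,1,-7,-1.6,-1,0,0.002,0,1,-7,-1.6,-1,0,0.002,0,1,-7,-1.6,-1,0,0.002,0,1,-4,-0.9,-1,0,0.002,0,1,-1,-0.2,-0.5,0,0,0,1,0,0,8,0,0,0,1,15,3.4,3,0,0,0,1,0,0,0,0,0,0,1,0,0,-7,0,0,0,1,0,0,0,0,0,0])

```text
t: 14.0
tool_pos: [0.565, 0.0214, 0.0647]
tcp_rot: [-0.238, 2.097, -2.096]
ft_force: [-0.9, 1.1, 0.7]
width: 1.002
```

```bash
python3 look.py l
```

```text
t 14.0 tcp [0.565  0.0214 0.0647] rot [-0.238  2.097 -2.096] f [-0.92  1.05  0.65]
tool z dir [ 0.23  -0.973  0.   ] y [ 0.005  0.001 -1.   ]
scene mid [0.5566 0.0231 0.0396] L 0.309 ang vs line 0.0196 dist to line 0.0189 lat -0.0135 tcp ahead of axis (n) 0.0078 mask [ 207  173   98   48 1396] rms 0.0019
side mid [0.5439 0.0918 0.0386] L 0.193 ang vs line 0.0235 dist to line 0.0181 lat 0.0563 tcp ahead of axis (n) 0.005 mask [240 172  18  66 843] rms 0.0042
```

Request:
play_rows(steps=[1,1,0.3,-4,0,0.004,0,1,0,0,-2,0,0,0,1,0,0,-1.5,0,0.002,0,1,-6,-1.4,-1.4,0,0.002,0,1,-6,-1.4,-1,0,0.002,0,1,-6,-1.4,-1,0,0.002,0,1,-6,-1.4,-1,0,0.002,0,1,-4,-0.9,-1,0,0.002,0,1,-2,-0.5,-1,0,0,0,1,0,0,-0.5,0,0,0])

```text
t: 15.1
tool_pos: [0.5475, 0.017, 0.0598]
tcp_rot: [-0.225, 2.094, -2.087]
ft_force: [-0.7, 0.7, 3.9]
width: 1.002
```

```bash
python3 look.py m
```

```text
t 15.1 tcp [0.5475 0.017  0.0598] rot [-0.225  2.094 -2.087] f [-0.69  0.66  3.9 ]
tool z dir [ 0.23  -0.973 -0.001] y [ 0.017  0.005 -1.   ]
scene mid [0.5475 0.0204 0.0396] L 0.309 ang vs line 0.0191 dist to line 0.0093 lat -0.0141 tcp ahead of axis (n) -0.0007 mask [ 206  171   98   48 1404] rms 0.0019
side mid [0.5342 0.0883 0.0386] L 0.195 ang vs line 0.0083 dist to line 0.0078 lat 0.0551 tcp ahead of axis (n) -0.0028 mask [244 172  18  69 813] rms 0.0043
```

Request:
play_rows(steps=[1,-5,-1.1,-1,0,0.006,0,1,-5,-1.1,-1,0,0.006,0,1,-4,-0.9,-1,0,0.004,0,1,-3,-0.7,-1,0,0.003,0,1,0,0,-0.5,0,0,0])

```text
t: 15.7
tool_pos: [0.5362, 0.0142, 0.0596]
tcp_rot: [-0.232, 2.099, -2.087]
ft_force: [-1.3, 0.7, 5.7]
width: 0.999
```

```bash
python3 look.py n
```

```text
t 15.7 tcp [0.5362 0.0142 0.0596] rot [-0.232  2.099 -2.087] f [-1.27  0.7   5.67]
tool z dir [ 0.23  -0.973 -0.004] y [ 0.011  0.007 -1.   ]
scene mid [0.5418 0.0196 0.0395] L 0.309 ang vs line 0.0189 dist to line 0.0036 lat -0.0136 tcp ahead of axis (n) -0.0066 mask [ 206  170   97   48 1393] rms 0.0019
side mid [0.5376 0.0477 0.0391] L 0.276 ang vs line 0.0048 dist to line 0.0021 lat 0.0147 tcp ahead of axis (n) -0.0087 mask [246 152  18  87 952] rms 0.0039
```

Request:
play_rows(steps=[1,-4,-0.9,-1,0,0.003,0,1,-3,-0.7,-1,0,0.002,0,1,0,0,-0.5,0,0,0,1,0,0,3,0,0,0,1,0,0,10,0,0,0,1,0,0,40,0,0,0,1,10,0,45,0,0,0,1,30,0,45,0,0,0,1,40,0,40,0,0,0,1,40,0,0,0,0,0,1,0,0,0,0,0,0])

```text
t: 16.9
tool_pos: [0.6446, 0.0125, 0.2459]
tcp_rot: [-0.235, 2.1, -2.087]
ft_force: [-0.2, -0.7, -0.1]
width: 1.0
```

```bash
python3 look.py o; sleep 1; python3 look.py o2
```

```text
t 16.9 tcp [0.6446 0.0125 0.2459] rot [-0.235  2.1   -2.087] f [-0.21 -0.73 -0.13]
tool z dir [ 0.231 -0.973 -0.005] y [ 0.009  0.008 -1.   ]
scene mid [0.5395 0.0187 0.0397] L 0.309 ang vs line 0.0179 dist to line 0.0012 lat -0.0139 tcp ahead of axis (n) 0.1011 mask [ 205  169   98   48 1421] rms 0.0019
side mid [0.5397 0.0335 0.0384] L 0.304 ang vs line 0.0192 dist to line 0.0011 lat 0.0004 tcp ahead of axis (n) 0.0976 mask [ 248  146   17   93 1389] rms 0.0033
t 17.0 tcp [0.6413 0.0125 0.2456] rot [-0.238  2.102 -2.088] f [-1.22  0.09  0.12]
tool z dir [ 0.231 -0.973 -0.006] y [ 0.006  0.007 -1.   ]
scene mid [0.5394 0.0186 0.0397] L 0.308 ang vs line 0.0206 dist to line 0.0011 lat -0.0141 tcp ahead of axis (n) 0.098 mask [ 205  169   98   48 1415] rms 0.0019
side mid [0.5398 0.0336 0.0383] L 0.303 ang vs line 0.0181 dist to line 0.0012 lat 0.0005 tcp ahead of axis (n) 0.0943 mask [ 247  146   18   93 1401] rms 0.0033
```

View pics/scene_o2.png

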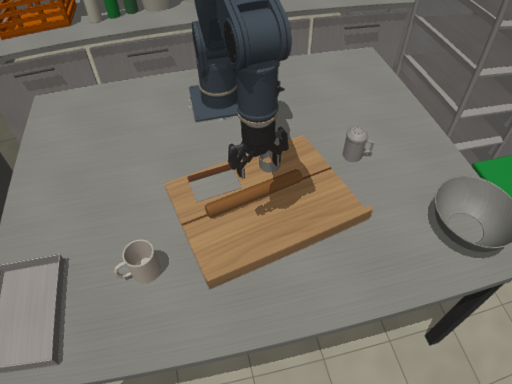

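View pics/side_o2.png

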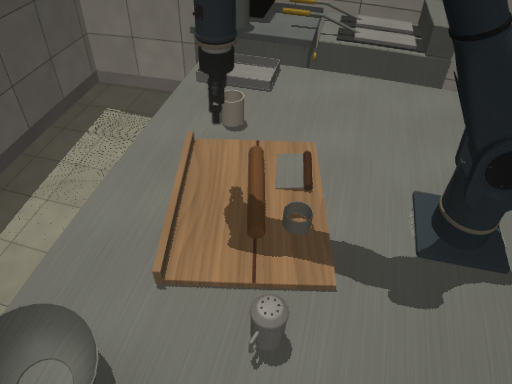

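Both views put the pin over the line, and no prop appears to have moved. I'll cross-check without depth, casting the silhouette centreline onto z=0.040, and compare the prop pixels before and after.

Run:
```python
from meas import *
n=np.array([.9752,.2212])
REF={'scene':np.array([.53527,.03207]),'side':np.array([.52799,.08046])}
for nm,roi,f0 in [('scene',(195,160,310,225),'scene0.npz'),('side',(240,146,272,240),'side0.npz')]:
    z=np.load(f'last_{nm}.npz'); C=cam(nm)
    m,st=pinmask(z['p'],roi,128 if nm=='side' else 135)
    (cx,cy),(w,h),a=cv2.minAreaRect(np.argwhere(m>0)[:,::-1].astype(np.float32))
    W=plane(C,[(cx,cy)],.04)[0]; print(nm,(cx,cy,w,h),W.round(4),'dist',((W[:2]-REF[nm])@n).round(4))
    p0=np.load(f0)['p'].astype(int); df=abs(z['p'].astype(int)-p0).max(2)
    boxes={'mug':(122,240,162,284),'dredger':(343,125,376,163),'scraper':(187,165,205,198)} if nm=='scene' else {'dredger':(245,292,292,352),'cutter':(290,203,315,236),'scraper':(283,152,314,190)}
    for k,(a0,b0,a1,b1) in boxes.items(): print('  ',k,'changed px frac',(df[b0:b1,a0:a1]>25).mean().round(3))
```

```text
scene (253.4539794921875, 192.62200927734375, 14.296048164367676, 102.86137390136719) [0.5398 0.0183 0.04  ] dist 0.0013
   mug changed px frac 0.0
   dredger changed px frac 0.0
   scraper changed px frac 0.0
side (255.5, 192.0, 92.0, 17.0) [0.5375 0.0438 0.04  ] dist 0.0012
   dredger changed px frac 0.0
   cutter changed px frac 0.028
   scraper changed px frac 0.0
```

All the checks agree: 1.2 mm off the line and about 0.019 rad off parallel. Handing in.

```bash
python3 -c "
from workcell import env
print(env.job_done())"
```

```text
the job is handed in; nothing more can be done
None
```

I rolled the pin about 167 mm towards the robot by dragging its top with the open fingertips in short strokes. Then I lifted the gripper clear and handed in after about 17 s of robot time. The hand-in gave no verdict.

**Final position:** The pin lies about 1.2 mm from the line's centre line and about 0.02 rad off parallel. The depth fit and the silhouette check gave the same offset in both camera views. Its middle is about 10 to 25 mm from the line's mid length, and two measurements taken 0.1 s apart agreed to 0.1 mm.

**Other objects:** The before-and-after pictures show no change at the mug, dredger or scraper. At the cutter, 2.8 % of the pixels changed, which I put down to the arm's shadow. The fingers stayed clear of all four.

**Disagreements:**
- The two cameras differed by about 3.6 mm on the line's absolute position, so I used the pin-to-line distance within each view, where they matched.
- The side view's length and middle estimates were off whenever the arm hid part of the pin.
- I did not measure how far the pin turned. 167 mm without slip is about 7.6 rad, well past the third of a turn required.

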